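# Re-hang the lift-off door of the clay drying cabinet

### The arm

A 7-joint arm with a two-finger parallel gripper is mounted at the origin on the work surface. World frame = base frame: x ahead of the robot, y to its left, z up, the work surface at z = 0. Lengths are in m, angles in rad, forces in N, time in s.
With the tool pointing down it reaches from about 0.425 to 0.925 m from the base axis. Payload 6.8 kg.
Tool frame: the origin (TCP) lies on the front face of the gripper's body, between the roots of the fingers; the fingertips stand 73 mm ahead of it and the grasp point (between the pads) lies 54 mm ahead of it; z points along the fingers, y is the line along which they close (so a half turn about z gives the same grasp; the last joint's range is limited). The gripper opens to 85 mm and grips with 20 to 120 N. Pads are 22 mm wide; open, the fingers measure 114 mm over their backs; the gripper's body (76 mm by 85 mm) begins 54 mm behind the grasp point. The pads swing forward as they close: fully open they stand 13 mm farther back than shut.
Start: joints at [-1.254, 0.477, 0.022, 1.555, -0.011, 1.109, -0.083], TCP at [0.278, 0.615, 0.304] pointing down, gripper open.
Joint ranges: [-2.96, 2.96], [-0.34, 2.1], [-1.41, 1.46], [0.24, 2.44], [-1.37, 4.51], [0.17, 1.92], [-2.96, 2.96]. Speed limits (rad/s): [2.39, 2.39, 3.14, 3.14, 3.14, 3.14, 3.14].

### API

Orientations are given as a unit quaternion [w, x, y, z].
In Python, from station import bot, optics gives the robot as it stands.
- The arm moves only by the tool drive_tool, never from a script. Its argument "deltas" is a list of rows, each an object with "gripper": the closure in counts, from 0 (fully open) to 255 (shut); "offset": the shift along the tool's x, y, z in units of 1000 mm (1.0 is 1000 mm), a list of three; "angular": the turn, a rotation vector about the tool's x, y, z in units of 45 degrees (1.0 is 45 degrees), a list of three. In form: [{"gripper": gripper, "offset": [dx, dy, dz], "angular": [rx, ry, rz]}, ...]. A call has 1 to 5 rows; each row is the pose to reach, as a shift and turn from the pose commanded when the call began, along the tool's axes at that moment; what a row does not reach only later rows make up. A row lasts 1/10 s, in which the tool goes at most 50 mm and 8.59 degrees, less where a joint would pass 70% of its speed; a pose out of reach is approached as far as the arm can. A call with a number of a shift or a turn outside -1 to 1 is refused whole. A call with a gripper value outside its range is refused whole. The fingers move at their own pace and stop on an object; "grip_force" is the grip in N (left out, the last holds). Time passes only in rows, so rows that repeat a pose let the fingers close. It gives the time, the measured TCP pose, the force, the opening and the grip force at its end, in the units of the state.
- bot.get_obs(): the state, without advancing time (a new reading comes with each control period).
- optics.read_camera(name): name is "scene" or "top" or "wrist"; returns the picture (420x560x3 uint8, blue, green, red); there is no depth.
- optics.camera_model(name): a dict with "fx", "fy", "cx", "cy" (pixels), "cam_to_world" (4x4, takes a point from camera to world coordinates). Camera axes: x right, y up, looking along -z (the intrinsics and any distortion apply to the point x, -y, -z); pixel columns grow to the right and rows downward; lengths in m; the calibration is good to about 2 mm. The wrist camera is an equidistant fisheye: a pixel r from the principal point sees the ray r / f radians off the axis. A picture is of the moment at which its call begins: read the wrist's pose just before it. camera_model takes no time and is no camera call; for the wrist camera it gives the pose at the moment of the call.
- bot.hand_in(): hands the job in; it is judged then, once.
The state is a dict: "t": time; "q": joint angles; "joint_vel": joint speeds; "joint_torque": joint torques, N m; "eef_pos": TCP position; "tool_rot": TCP orientation; "contact_force": force on the tool from outside, world axes, zero at the start; "torque": the same for the moment, N m; "gripper_width": opening from 0.0 (shut) to 1.0 (fully open); "grasp_force": force on a finger pad.
Only numpy, scipy, OpenCV 4.12 (cv2) and the standard library are available. Lean on these libraries where they do the work, as an engineer would, in place of code of your own. Each camera call takes 0.05 s, during which the arm holds its last target. There are 200 camera calls.

### The job

Take the small cabinet's grey door out of the slotted rack, hold it open at about a right angle to the cabinet and lower both of its knuckles gently onto the two upright hinge pins until it hangs fully home. Feel your way on, do not force or jam it: the hinge is not exactly where it is measured. Then let go and push the door shut against its rubber stops, leave it free, and leave everything else where it is.

Things in the scene. Friction and masses are not known exactly. Their poses are not given: they have to be found in the camera images.
- door: grey steel door, 0.3 to 0.5 kg, upright in any one of the rack's slots, hinge side away from the robot; tallest panel, the only one with knuckles and knob. Panel 150 wide (own y) x 200 high (z) x 8 thick (x). Origin: centre of the panel's underside; +y = hinge side, -x = outer face. Knob on the outer face, 22 mm across, 22 out, at y -58, z 110. Centre of mass near the panel's centre. Top edge free to grip
- knuckle_low (a point): on the door: bore centre at the lower knuckle's underside (door x 0, y +96, z 35 mm). The two knuckles are upright steel tubes on the hinge edge, 23 mm outside, 10.6 mm bore, 22 long, open at both ends, on one axis. Axes as the door's
- knuckle_high (a point): on the door: bore centre at the upper knuckle's underside (door x 0, y +96, z 143 mm), 108 mm above the lower one. Axes as the door's
- door_edge (a point): on the door: a point of its inner face near the free edge (door x +4, y -57, z 100 mm). Axes as the door's
- cabinet: open-fronted grey cabinet, fixed, 180 deep (own x) x 200 wide (y), top at 232 mm. Origin: centre of its footprint on the table. Its face looks along own -x (about across the table to the rack) at x -90; the hinge is on its own +y side, far from the robot. Shut, the door's axes are parallel to the cabinet's; open 90 degrees, the door is turned -90 degrees about z from that: free edge straight out, outer face to +y
- hinge_low (a point): on the cabinet: NOMINAL foot of the lower pin = the shoulder the knuckle rests on, 65 mm up (cabinet x -110, y +85). The leaf is slotted and clamped: both pins really stand up to 5 mm off along the cabinet's x and up to 5 mm along its y, same for both, height exact. Pin 8 mm diameter, 18 tall, top 2.5 mm tapered to 5 mm; shoulder 15 mm across. Hung, the door's underside is 30 mm, its top 230 mm up
- hinge_high (a point): on the cabinet: NOMINAL foot of the upper pin, 108 mm straight above hinge_low (173 mm up); same pin, same unknown shift, so both knuckles meet their pins at once. Axes as the cabinet's
- stop_face (a point): on the cabinet: between the faces of its two rubber door stops (cabinet x -100, y -68, z 130 mm), 10 mm out of its face. Let go, the shut door may spring back up to 10 mm from them; that is fine. At cabinet y +3 to +37 a steel lock tab 239 to 244 mm up reaches 38 mm out of the face, over the shut door's top: the door cannot be lifted on or off when less than 40 degrees open
- rack: wooden rack, fixed, 100 x 200 mm, three slots 70 mm apart along own y, each 10.4 mm wide, running along own x; slot floor at 10 mm, slot walls up to 65 mm. Origin: centre of its underside
- panel_a: bare plywood panel 130 wide x 85 high x 8 mm, stands upright in another slot of the rack; no knuckles, no knob. Bystander. Origin: centre of its underside
- panel_b: green painted panel 110 wide x 95 high x 8 mm, upright in another slot of the rack. Bystander. Origin: centre of its underside
- tablet_a: reddish clay tablet 85 x 60 x 14 mm lying on the table. Bystander. Origin: centre of its underside
- tablet_b: buff clay tablet 100 x 65 x 14 mm lying on the table. Bystander. Origin: centre of its underside
- paint_jar: jar of paint, 60 mm across, 75 high. Bystander. Origin: centre of its underside
- glue_bottle: glue bottle 48 mm across, 130 high. Bystander. Origin: centre of its underside
- brush_cup: white cup 76 mm across, 90 high. Bystander. Origin: centre of its underside
- brush: paint brush lying on the table. Bystander

How it is judged:
By the outcome, as a careful person would: the job done as asked, in the order asked, and still so for the second after the job is handed in, with the robot touching nothing.
It also fails if it takes over 72 s, if anything falls off the work surface, if the arm or the gripper's body presses on something with over 40 N, if the wrist force passes 120 N, or if a joint passes its speed limit or range.

## Working session

There is one attempt and no reset: what is moved stays moved. The work goes in short steps, Python scripts to look and compute and a tool call to move; the robot and the scene stay as the last step left them, time stands still between calls to the robot, and variables do not carry over. Pictures are saved under pics/ and viewed, at most 10 in all, crops included, and the job is handed in when it is done.

Besides the shell and the picture viewer there is one more tool, called after "Request:" in YAML: its name, and indented under it one key for each argument. drive_tool: Moves the arm, as the interface text tells. Its arguments: {"type":"object","properties":{"deltas":{"type":"array"},"grip_force":{"type":"number"}},"required":["deltas"]}

```bash
mkdir -p pics; ls
python3 - <<'E'
from station import bot, optics
import cv2,numpy as np
np.set_printoptions(precision=4,suppress=True)
print(bot.get_obs())
for n in ("scene","top","wrist"):
    m=optics.camera_model(n); print(n,m)
    im=optics.read_camera(n); cv2.imwrite(f"pics/{n}0.png",im)
E
```

```text
pics
{'t': 0.0, 'q': array([-1.2541,  0.4778,  0.0224,  1.5565, -0.0115,  1.1093, -0.0831]), 'joint_vel': array([ 0.0008, -0.0006,  0.0009, -0.0004,  0.0003,  0.    , -0.0024]), 'joint_torque': array([ -0.    , -59.6442,   1.6078, -28.1193,   0.0124,   0.0095,
         0.    ]), 'eef_pos': array([0.278 , 0.6146, 0.3029]), 'tool_rot': array([-0.0001,  0.2108,  0.9775, -0.0009]), 'contact_force': array([-0.5663, -0.5714,  0.1471]), 'torque': array([-0.0148,  0.0481, -0.0223]), 'grasp_force': 0.0, 'gripper_width': 1.000739498045161}
scene {'fx': 462.0663526736731, 'fy': 462.0663526736731, 'cx': 284.6181069891994, 'cy': 219.21539810069757, 'cam_to_world': array([[-0.4606, -0.4594,  0.7595,  1.372 ],
       [ 0.8875, -0.2272,  0.4009,  0.4066],
       [-0.0116,  0.8587,  0.5124,  0.6466],
       [ 0.    ,  0.    ,  0.    ,  1.    ]])}
top {'fx': 447.86928883367017, 'fy': 447.86928883367017, 'cx': 282.5387363230933, 'cy': 214.19488766866507, 'cam_to_world': array([[ 0.0257,  0.9875, -0.1558,  0.4601],
       [-0.9996,  0.0232, -0.0178, -0.0039],
       [-0.014 ,  0.1561,  0.9876,  1.0572],
       [ 0.    ,  0.    ,  0.    ,  1.    ]])}
wrist {'fx': 325.19226210127806, 'fy': 325.19226210127806, 'cx': 273.7465839099874, 'cy': 205.40689160014264, 'cam_to_world': array([[ 0.4111, -0.8805, -0.236 ,  0.2188],
       [ 0.9116,  0.3964,  0.1092,  0.6409],
       [-0.0026, -0.26  ,  0.9656,  0.374 ],
       [ 0.    ,  0.    ,  0.    ,  1.    ]])}
```

View pics/scene0.png

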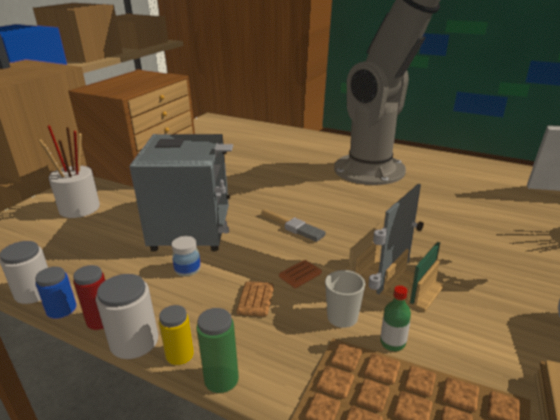

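View pics/top0.png

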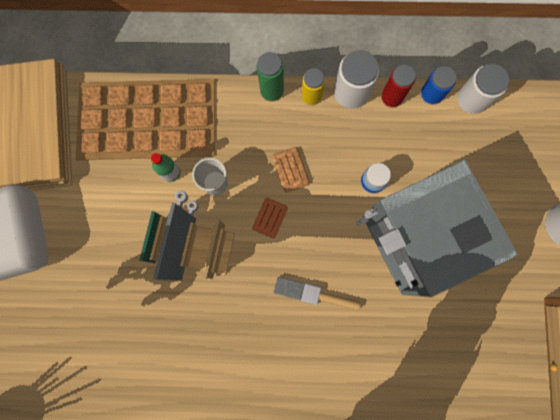

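Top view: the door stands in the middle rack slot, about (172,245) px, with its knuckles at (185,203) px. The cabinet is at about (440,235), with its hinge near (372,217). In the scene view the knob faces +y. Next I'll zoom in on these areas.

Run:
```python
import cv2,numpy as np
def c(n,x,y,w,h):
    return cv2.resize(cv2.imread(f"pics/{n}0.png")[y:y+h,x:x+w],(400,300),interpolation=cv2.INTER_CUBIC)
a=np.hstack([c("top",130,180,120,90)[:], c("top",350,150,200,150)])
b=np.hstack([c("scene",340,180,140,105), c("scene",120,125,140,105)])
cv2.imwrite("pics/mos.png",np.vstack([a,b]))
```

```text
(no output)
```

View pics/mos.png

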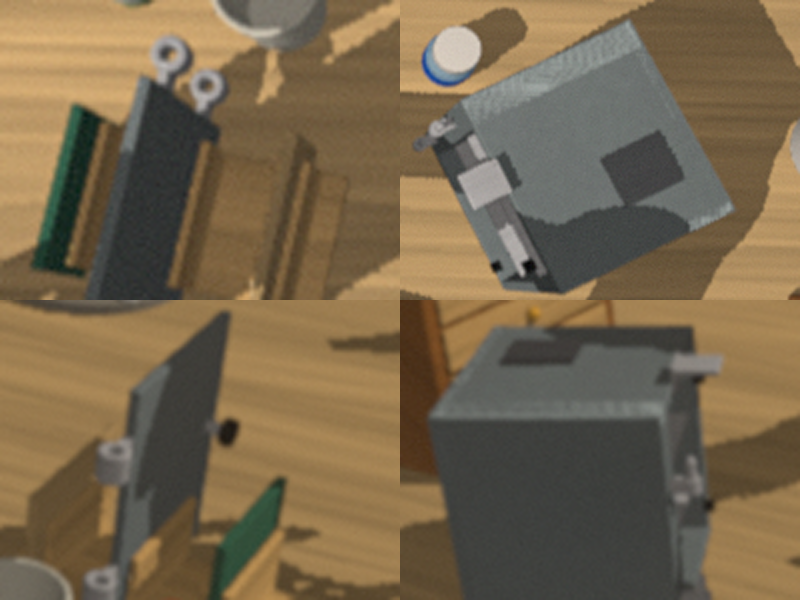

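The mosaic shows clear knuckle rings in the top view, at about (181,196) and (192,205.5) px. It also shows the cabinet's top corners and the pins near (367,215) px. I'll cast rays from these.

```bash
cat > h.py <<'E'
import numpy as np, cv2
from station import bot, optics
from scipy.spatial.transform import Rotation as R
np.set_printoptions(precision=4,suppress=True)
def ray(m,u,v,fish=False):
    d=np.array([(u-m["cx"])/m["fx"],(v-m["cy"])/m["fy"]])
    if fish:
        r=np.linalg.norm(d); d=d*(np.tan(r)/r if r>1e-9 else 1)
    T=m["cam_to_world"]; w=T[:3,:3]@np.array([d[0],-d[1],-1.]); return T[:3,3],w
def onz(m,u,v,z,fish=False):
    o,w=ray(m,u,v,fish); return o+w*(z-o[2])/w[2]
def proj(m,p,fish=False):
    T=m["cam_to_world"]; c=T[:3,:3].T@(np.asarray(p)-T[:3,3]); x=np.array([c[0],-c[1]])/-c[2]
    if fish:
        r=np.linalg.norm(x); x=x*np.arctan(r)/r
    return np.array([m["cx"]+m["fx"]*x[0],m["cy"]+m["fy"]*x[1]])
def st():
    o=bot.get_obs(); q=o["tool_rot"]; return o["eef_pos"],R.from_quat([q[1],q[2],q[3],q[0]]).as_matrix(),o
E
python3 - <<'E'
from h import *
m=optics.camera_model("top")
print("kn hi",onz(m,181,195.6,.175),"kn lo",onz(m,192,205.5,.067))
a,b=onz(m,173.5,203.4,.21),onz(m,157,271,.21); print("edge",a,b,np.degrees(np.arctan2(*(a-b)[1::-1])))
P={k:onz(m,*v,.232) for k,v in dict(fb=(465,161),nb=(516.5,254),ff=(381.5,200.5)).items()}; print(P)
for i,j in(("nb","fb"),("fb","ff")): d=P[j]-P[i]; print(np.linalg.norm(d),np.degrees(np.arctan2(d[1],d[0])))
print("pins",onz(m,367.5,215,.191),onz(m,360,221.5,.083))
# edge pixel rows of door strip
im=cv2.imread("pics/top0.png"); g=cv2.cvtColor(im,cv2.COLOR_BGR2HSV)
for r in range(205,285,6): print(r,[tuple(int(t) for t in g[r,c]) for c in range(152,182,2)][:15])
E
```

```text
kn hi [0.6324 0.2175 0.175 ] kn lo [0.6313 0.2183 0.067 ]
edge [0.6099 0.2223 0.21  ] [0.4798 0.2452 0.21  ] -10.003448814537824
{'fb': array([ 0.7001, -0.3312,  0.232 ]), 'nb': array([ 0.5267, -0.4182,  0.232 ]), 'ff': array([ 0.6205, -0.1733,  0.232 ])}
0.1939754189832487 26.619831672938115
0.17690357729788614 116.74642440795776
pins [ 0.599  -0.1542  0.191 ] [ 0.6015 -0.1565  0.083 ]
205 [(17, 114, 201), (18, 114, 201), (17, 118, 199), (17, 115, 202), (17, 117, 201), (17, 117, 199), (17, 116, 200), (17, 115, 200), (17, 117, 203), (18, 99, 194), (85, 12, 126), (90, 13, 98), (70, 13, 57), (0, 5, 96), (165, 7, 75)]
211 [(33, 69, 114), (21, 98, 138), (17, 112, 177), (17, 115, 190), (17, 116, 192), (17, 116, 189), (17, 115, 190), (18, 118, 190), (18, 114, 192), (27, 18, 126), (90, 9, 113), (110, 14, 55), (90, 14, 53), (90, 15, 51), (80, 15, 50)]
217 [(76, 119, 94), (75, 125, 45), (74, 131, 41), (74, 124, 39), (16, 118, 104), (17, 127, 110), (19, 104, 98), (19, 119, 114), (30, 14, 113), (78, 11, 119), (90, 8, 62), (73, 34, 53), (80, 14, 54), (83, 20, 51), (90, 10, 50)]
223 [(75, 121, 59
[... 1723 characters left out ...]
 20, 51), (15, 93, 90)]
271 [(18, 117, 107), (16, 101, 88), (96, 18, 70), (72, 18, 69), (98, 19, 53), (83, 20, 50), (90, 10, 51), (80, 14, 54), (30, 9, 55), (60, 10, 51), (60, 15, 52), (110, 15, 51), (0, 0, 50), (98, 20, 50), (120, 5, 47)]
277 [(19, 99, 106), (0, 0, 70), (94, 24, 73), (90, 5, 50), (90, 10, 49), (60, 15, 50), (90, 22, 46), (105, 19, 54), (75, 23, 45), (60, 10, 53), (75, 19, 53), (143, 20, 50), (68, 21, 49), (105, 19, 55), (78, 25, 51)]
283 [(18, 111, 172), (16, 112, 109), (19, 113, 113), (17, 114, 114), (19, 114, 112), (18, 112, 107), (19, 118, 110), (16, 114, 114), (17, 119, 109), (18, 113, 129), (17, 115, 187), (18, 115, 189), (17, 116, 198), (17, 115, 169), (17, 119, 122)]
```

```bash
cat >> h.py <<'E'
def plan(p0,psi0,p1,psi1,n):
    "split a straight level move into n calls; prints offset/angular for each; psi=yaw of tool x, deg"
    d=(np.array(p1)-p0)/n; dp=(psi1-psi0)/n
    for k in range(n):
        a=np.radians(psi0+dp*k); c,s=np.cos(a),np.sin(a)
        print([round(float(t),4) for t in (d[0]*c+d[1]*s, d[0]*s-d[1]*c, -d[2])], "rz",round(-dp/45,4))
def yaw(Rm): return np.degrees(np.arctan2(Rm[1,0],Rm[0,0]))
E
python3 - <<'E'
from h import *
p,Rm,o=st(); print(p,yaw(Rm))
plan(p,yaw(Rm),[.537,.234,.32],-9.7,4)
E
```

```text
[0.278  0.6147 0.3032] 155.65965300368583
[-0.0982, -0.06, -0.0042] rz 0.9187
[-0.1134, 0.0198, -0.0042] rz 0.9187
[-0.0721, 0.0898, -0.0042] rz 0.9187
[0.0052, 0.115, -0.0042] rz 0.9187
```

Request:
drive_tool:
  deltas:
    - {"gripper": 0, "offset": [-0.098, -0.06, -0.004], "angular": [0, 0, 0.919]}
    - {"gripper": 0, "offset": [-0.098, -0.06, -0.004], "angular": [0, 0, 0.919]}
    - {"gripper": 0, "offset": [-0.098, -0.06, -0.004], "angular": [0, 0, 0.919]}
    - {"gripper": 0, "offset": [-0.098, -0.06, -0.004], "angular": [0, 0, 0.919]}
    - {"gripper": 0, "offset": [-0.098, -0.06, -0.004], "angular": [0, 0, 0.919]}
  grip_force: 30

```text
t: 0.65
eef_pos: [0.3435, 0.519, 0.3079]
tool_rot: [0.0, 0.546, 0.838, -0.0]
contact_force: [0.1, 0.1, -0.2]
gripper_width: 1.002
grasp_force: 0.0
```

Request:
drive_tool:
  deltas:
    - {"gripper": 0, "offset": [-0.113, 0.02, -0.004], "angular": [0, 0, 0.919]}
    - {"gripper": 0, "offset": [-0.113, 0.02, -0.004], "angular": [0, 0, 0.919]}
    - {"gripper": 0, "offset": [-0.113, 0.02, -0.004], "angular": [0, 0, 0.919]}
    - {"gripper": 0, "offset": [-0.113, 0.02, -0.004], "angular": [0, 0, 0.919]}
    - {"gripper": 0, "offset": [-0.113, 0.02, -0.004], "angular": [0, 0, 0.919]}

```text
t: 1.15
eef_pos: [0.408, 0.4242, 0.3118]
tool_rot: [0.0, 0.806, 0.591, -0.0]
contact_force: [-0.4, 0.6, 1.1]
gripper_width: 1.001
grasp_force: 0.0
```

Request:
drive_tool:
  deltas:
    - {"gripper": 0, "offset": [-0.072, 0.09, -0.004], "angular": [0, 0, 0.919]}
    - {"gripper": 0, "offset": [-0.072, 0.09, -0.004], "angular": [0, 0, 0.919]}
    - {"gripper": 0, "offset": [-0.072, 0.09, -0.004], "angular": [0, 0, 0.919]}
    - {"gripper": 0, "offset": [-0.072, 0.09, -0.004], "angular": [0, 0, 0.919]}
    - {"gripper": 0, "offset": [-0.072, 0.09, -0.004], "angular": [0, 0, 0.919]}

```text
t: 1.65
eef_pos: [0.4729, 0.329, 0.3158]
tool_rot: [0.0, 0.963, 0.268, -0.0]
contact_force: [-0.7, 0.8, 0.4]
gripper_width: 1.001
grasp_force: 0.0
```

Request:
drive_tool:
  deltas:
    - {"gripper": 0, "offset": [0.005, 0.115, -0.004], "angular": [0, 0, 0.919]}
    - {"gripper": 0, "offset": [0.005, 0.115, -0.004], "angular": [0, 0, 0.919]}
    - {"gripper": 0, "offset": [0.005, 0.115, -0.004], "angular": [0, 0, 0.919]}
    - {"gripper": 0, "offset": [0.005, 0.115, -0.004], "angular": [0, 0, 0.919]}
    - {"gripper": 0, "offset": [0.005, 0.115, -0.004], "angular": [0, 0, 0.919]}

```text
t: 2.15
eef_pos: [0.5372, 0.2336, 0.3198]
tool_rot: [0.0, 0.996, -0.089, -0.0]
contact_force: [-0.5, 0.0, -0.7]
gripper_width: 0.996
grasp_force: 0.0
```

Run:
```python
from h import *
p,Rm,o=st(); print(p,yaw(Rm),o["q"],o["contact_force"])
m=optics.camera_model("wrist"); cv2.imwrite("pics/w1.png",optics.read_camera("wrist"))
print(m["cam_to_world"], proj(m,[.632,.218,.175],True),proj(m,[.537,.234,.21],True))
```

```text
[0.5372 0.2336 0.3198] -10.205912119633615 [-1.091   0.3844  0.7531  1.7945 -0.2951  1.0791 -1.9819] [-0.5075  0.0143 -0.7041]
[[-0.1761  0.951   0.2542  0.6018]
 [-0.9844 -0.1705 -0.044   0.2213]
 [ 0.0015 -0.258   0.9661  0.3907]
 [ 0.      0.      0.      1.    ]] [270.1251  75.0903] [271.4939 234.4108]
```

View pics/w1.png

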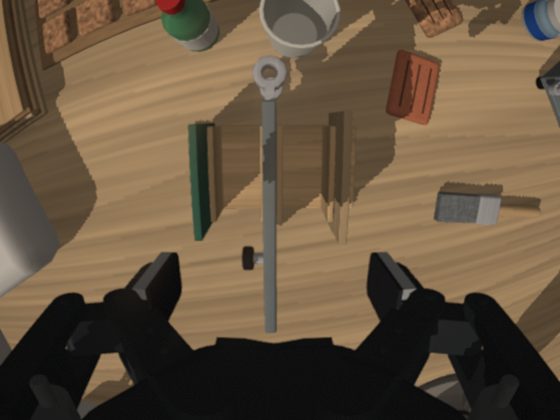

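The wrist view shows the door strip running from (268,95) to (271,331), the upper knuckle ring at (270,72), and the knob at (249,258). The gripper is centred over the door.

Run:
```python
from h import *
m=optics.camera_model("wrist"); im=cv2.imread("pics/w1.png")
hsv=cv2.cvtColor(im,cv2.COLOR_BGR2HSV)
mask=((hsv[:,:,1]<60)&(hsv[:,:,2]>75)).astype(np.uint8)
pts=[]
for r in range(110,326,8):
    c=np.flatnonzero(mask[r,255:285])+255
    if len(c)>4: pts.append(onz(m,(c.min()+c.max()+1)/2-.5,r,.21,True))
pts=np.array(pts); f=np.polyfit(pts[:,0],pts[:,1],1); print(len(pts),"yaw",np.degrees(np.arctan(f[0])),"y at .5372",np.polyval(f,.5372), np.abs(pts[:,1]-np.polyval(f,pts[:,0])).max())
g=np.flatnonzero(mask[280:345,270]); print("end row",280+g.max(), onz(m,271,280.5+g.max(),.21,True))
sub=mask[50:95,250:290]; n,l,s,c=cv2.connectedComponentsWithStats(sub); ys,xs=np.nonzero(sub[:40]); 
print("kn",onz(m,270,72,.175,True)); print("hinge edge",onz(m,268.5,96,.21,True))
```

```text
23 yaw -10.078070880799 y at .5372 0.23647278093389118 0.0022561491278318413
end row 332 [0.4662 0.2481 0.21  ]
kn [0.6336 0.218  0.175 ]
hinge edge [0.6153 0.2219 0.21  ]
```

Request:
drive_tool:
  deltas:
    - {"gripper": 0, "offset": [0.003, -0.002, 0.02], "angular": [0, 0, 0]}
    - {"gripper": 0, "offset": [0.003, -0.002, 0.04], "angular": [0, 0, 0]}
    - {"gripper": 0, "offset": [0.003, -0.002, 0.06], "angular": [0, 0, 0]}
    - {"gripper": 0, "offset": [0.003, -0.002, 0.074], "angular": [0, 0, 0]}
    - {"gripper": 0, "offset": [0.003, -0.002, 0.074], "angular": [0, 0, 0]}
  grip_force: 60

```text
t: 2.7
eef_pos: [0.5391, 0.2359, 0.244]
tool_rot: [0.001, 0.996, -0.084, -0.002]
contact_force: [-0.3, -0.7, 0.3]
gripper_width: 1.0
grasp_force: 0.0
```

Request:
drive_tool:
  deltas:
    - {"gripper": 120, "offset": [0, 0, 0], "angular": [0, 0, 0]}
    - {"gripper": 180, "offset": [0, 0, 0], "angular": [0, 0, 0]}
    - {"gripper": 255, "offset": [0, 0, 0], "angular": [0, 0, 0]}
    - {"gripper": 255, "offset": [0, 0, 0], "angular": [0, 0, 0]}
    - {"gripper": 255, "offset": [0, 0, 0], "angular": [0, 0, 0]}
  grip_force: 60

```text
t: 3.2
eef_pos: [0.5403, 0.2362, 0.2463]
tool_rot: [-0.0, 0.996, -0.085, 0.0]
contact_force: [-0.2, 0.6, -0.4]
gripper_width: 0.143
grasp_force: 0.0
```

Request:
drive_tool:
  deltas:
    - {"gripper": 255, "offset": [0, 0, 0], "angular": [0, 0, 0]}
    - {"gripper": 255, "offset": [0, 0, 0], "angular": [0, 0, 0]}
    - {"gripper": 255, "offset": [0, 0, 0], "angular": [0, 0, 0]}
  grip_force: 60

```text
t: 3.5
eef_pos: [0.5405, 0.2362, 0.2463]
tool_rot: [-0.0, 0.996, -0.085, 0.0]
contact_force: [-0.6, 0.2, 5.2]
gripper_width: 0.086
grasp_force: 59.7
```

Request:
drive_tool:
  deltas:
    - {"gripper": 255, "offset": [0, 0, -0.015], "angular": [0, 0, 0]}
    - {"gripper": 255, "offset": [0, 0, -0.035], "angular": [0, 0, 0]}
    - {"gripper": 255, "offset": [0, 0, -0.06], "angular": [0, 0, 0]}
    - {"gripper": 255, "offset": [0, 0, -0.085], "angular": [0, 0, 0]}
    - {"gripper": 255, "offset": [0, 0, -0.1], "angular": [0, 0, 0]}

```text
t: 4.0
eef_pos: [0.5404, 0.2359, 0.3478]
tool_rot: [-0.0, 0.996, -0.085, 0.0]
contact_force: [-0.6, 0.2, -4.7]
gripper_width: 0.087
grasp_force: 58.8
```

Run:
```python
from h import *
p,Rm,o=st(); print(p,yaw(Rm),o["q"],o["contact_force"],o["torque"],o["gripper_width"])
plan([.5402,.2362,.3463],-9.8,[.539,-.034,.346],-63.3,2)
```

```text
[0.5404 0.2359 0.3478] -9.784562049248592 [-1.1028  0.3629  0.7666  1.7537 -0.2754  1.1347 -1.9927] [-0.5949  0.2273 -4.6616] [ 0.0285 -0.0758  0.0219] 0.0871855870187231
[0.0224, 0.1332, 0.0002] rz 0.5944
[0.08, 0.1089, 0.0002] rz 0.5944
```

Request:
drive_tool:
  deltas:
    - {"gripper": 255, "offset": [0.004, 0.027, 0], "angular": [0, 0, 0.12]}
    - {"gripper": 255, "offset": [0.009, 0.054, 0], "angular": [0, 0, 0.24]}
    - {"gripper": 255, "offset": [0.013, 0.08, 0], "angular": [0, 0, 0.36]}
    - {"gripper": 255, "offset": [0.018, 0.107, 0], "angular": [0, 0, 0.48]}
    - {"gripper": 255, "offset": [0.022, 0.133, 0], "angular": [0, 0, 0.595]}

```text
t: 4.5
eef_pos: [0.5387, 0.1001, 0.3456]
tool_rot: [0.0, 0.949, -0.315, -0.001]
contact_force: [0.3, 0.2, -4.4]
gripper_width: 0.083
grasp_force: 58.9
```

Request:
drive_tool:
  deltas:
    - {"gripper": 255, "offset": [0.016, 0.022, 0], "angular": [0, 0, 0.12]}
    - {"gripper": 255, "offset": [0.032, 0.044, 0], "angular": [0, 0, 0.24]}
    - {"gripper": 255, "offset": [0.048, 0.066, 0], "angular": [0, 0, 0.36]}
    - {"gripper": 255, "offset": [0.064, 0.088, 0], "angular": [0, 0, 0.48]}
    - {"gripper": 255, "offset": [0.08, 0.109, 0], "angular": [0, 0, 0.595]}

```text
t: 5.0
eef_pos: [0.538, -0.0349, 0.3456]
tool_rot: [0.0, 0.85, -0.526, -0.001]
contact_force: [-0.4, -0.2, -4.4]
gripper_width: 0.084
grasp_force: 59.0
```

Request:
drive_tool:
  deltas:
    - {"gripper": 255, "offset": [0, 0, 0], "angular": [0, 0, 0]}
    - {"gripper": 255, "offset": [0, 0, 0], "angular": [0, 0, 0]}
    - {"gripper": 255, "offset": [0, 0, 0], "angular": [0, 0, 0]}

```text
t: 5.3
eef_pos: [0.5386, -0.0328, 0.3456]
tool_rot: [-0.0, 0.852, -0.524, -0.001]
contact_force: [-0.3, 1.1, -3.7]
gripper_width: 0.082
grasp_force: 59.0
```

Run:
```python
from h import *
p,Rm,o=st(); print(p,yaw(Rm),o["q"],o["contact_force"])
m=optics.camera_model("wrist"); im=optics.read_camera("wrist"); cv2.imwrite("pics/w2.png",im)
cv2.imwrite("pics/w2c.png",cv2.resize(im[0:300,80:480],(800,600),interpolation=cv2.INTER_CUBIC))
print(proj(m,[.6,-.157,.191],True),proj(m,[.6,-.157,.083],True))
cv2.imwrite("pics/t2.png",optics.read_camera("top"));cv2.imwrite("pics/s2.png",optics.read_camera("scene"))
```

```text
[ 0.5386 -0.0328  0.3456] -63.20279750082709 [-0.8911  0.3395  1.064   1.8768 -0.3303  1.1182 -2.3772] [-0.2751  1.0548 -3.7418]
[275.3031  19.4744] [274.7603  50.9796]
```

View pics/w2c.png

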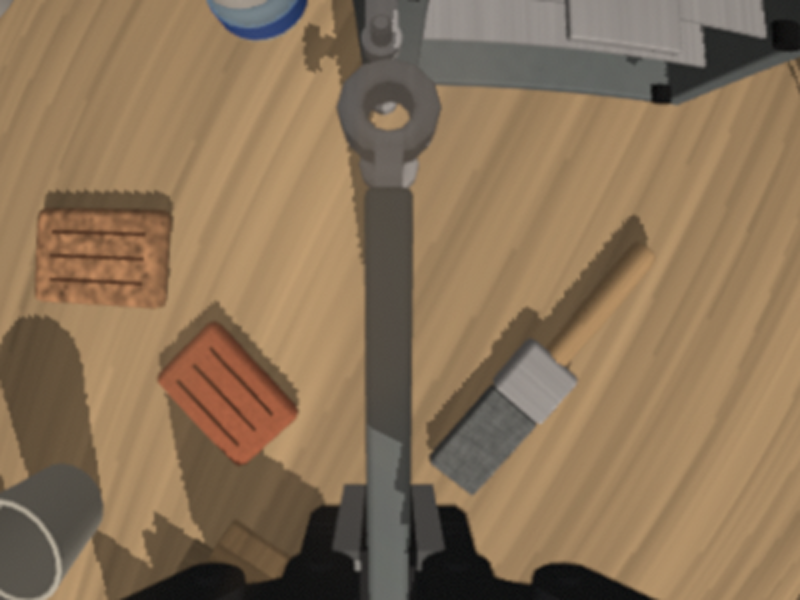

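The ring's outer circle is centred near crop (389,103), or px (274.5,51.5). The upper pin is at about crop (380,20), or px (270,10). I'll zoom in on the pin.

Run:
```python
import cv2,numpy as np
a=cv2.resize(cv2.imread("pics/w2.png")[0:75,225:325],(800,600),interpolation=cv2.INTER_CUBIC)
cv2.imwrite("pics/w2z.png",a)
```

```text
(no output)
```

View pics/w2z.png

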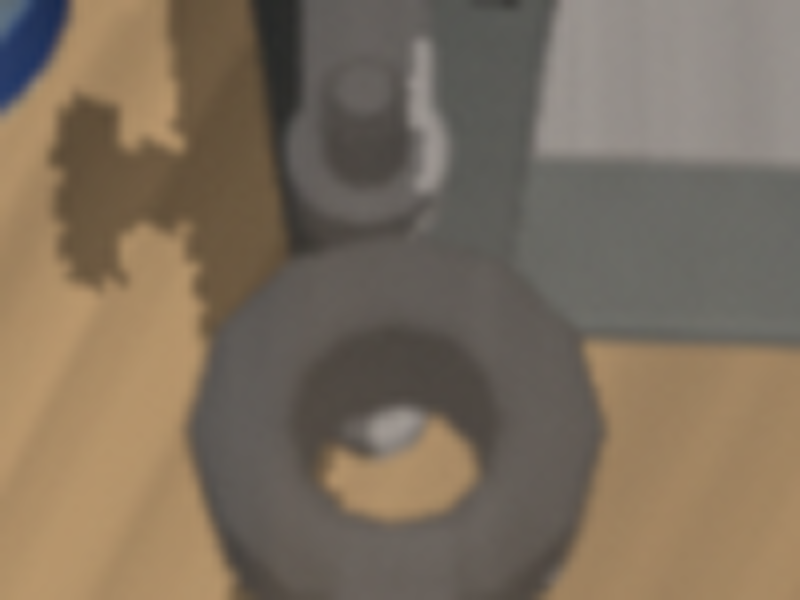

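Zoomed: the pin tip is at (362,88), px (269.8,10.5). The shoulder centre is at (367,150), and the ring bore at (396,423), px (274,52.3). The lower pin shows through the bore.

Run:
```python
from h import *
p,Rm,o=st(); m=optics.camera_model("wrist"); ps=yaw(Rm)
zb=p[2]-.2363
tip=onz(m,269.8,10.5,.191,True); sh=onz(m,270.4,18.3,.173,True); lo=onz(m,272.6,53,.083,True); kn=onz(m,274,52.3,zb+.165,True)
print("tip",tip,"shoulder",sh,"lo",lo,"kn",kn,"pred kn",p+.096*Rm[:,0])
for n,h in(("tip",tip),("sh",sh)):
    d=h-kn; print(n,"tool x,y:",d@Rm[:,0],d@Rm[:,1])
print(p,ps)
print("cam nominal via cab", )
```

```text
tip [ 0.6068 -0.1616  0.191 ] shoulder [ 0.6065 -0.1615  0.173 ] lo [ 0.6013 -0.1542  0.083 ] kn [ 0.5821 -0.119   0.2744] pred kn [ 0.5821 -0.1185  0.3457]
tip tool x,y: 0.04919614579773201 -0.0028975887387148436
sh tool x,y: 0.04902922252700125 -0.002658748854082352
[ 0.5388 -0.0328  0.3457] -63.19022724134474
cam nominal via cab
```

Run:
```python
import cv2,numpy as np
def c(n,x,y,w=50,h=38):
    return cv2.resize(cv2.imread(f"pics/{n}.png")[y:y+h,x:x+w],(400,300),interpolation=cv2.INTER_CUBIC)
cv2.imwrite("pics/mos2.png",np.vstack([np.hstack([c("top0",345,200),c("scene0",200,165)]),np.hstack([c("t2",335,195),c("s2",210,150)])]))
```

```text
(no output)
```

View pics/mos2.png

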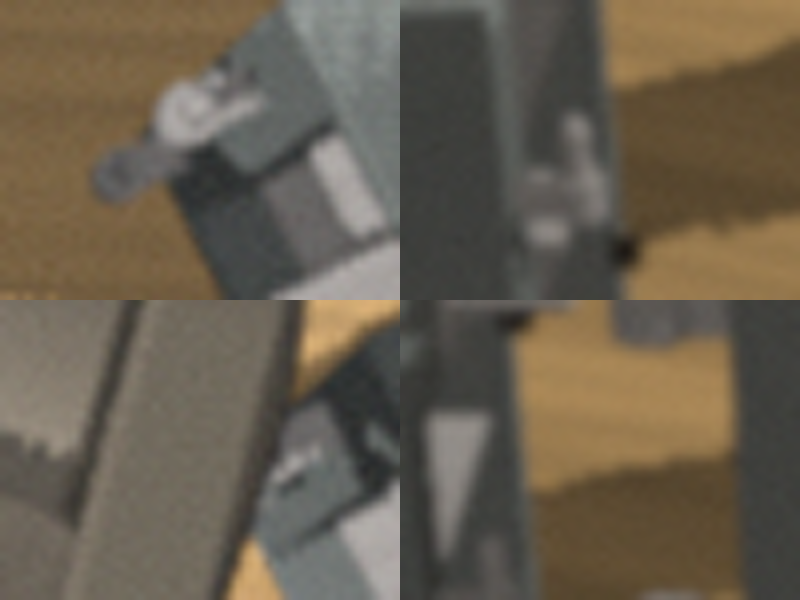

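Run:
```python
from h import *
mt=optics.camera_model("top"); ms=optics.camera_model("scene")
print("top sh hi",onz(mt,368.5,213.5,.173),"lo",onz(mt,359.8,221.3,.065))
print("scene tip",onz(ms,222.,179.5,.191))
for p in ([.6,-.157],[.6067,-.1615]):
    for z in (.191,.173): print(p,z,proj(ms,[*p,z]),proj(mt,[*p,z]))
    print(proj(mt,[*p,.065]))
```

```text
top sh hi [ 0.605  -0.1593  0.173 ] lo [ 0.6046 -0.1589  0.065 ]
scene tip [ 0.6042 -0.157   0.191 ]
[0.6, -0.157] 0.191 [223.0257 178.7705] [368.9415 214.5362]
[0.6, -0.157] 0.173 [223.6557 185.8944] [367.3466 215.94  ]
[358.9696 223.3138]
[0.6067, -0.1615] 0.191 [219.6931 179.5543] [371.2353 211.2048]
[0.6067, -0.1615] 0.173 [220.3543 186.6936] [369.5965 212.6734]
[360.9875 220.3886]
```

Request:
drive_tool:
  deltas:
    - {"gripper": 255, "offset": [0.012, -0.0025, 0], "angular": [0, 0, 0]}
    - {"gripper": 255, "offset": [0.024, -0.0025, 0], "angular": [0, 0, 0]}
    - {"gripper": 255, "offset": [0.036, -0.0025, 0], "angular": [0, 0, 0]}
    - {"gripper": 255, "offset": [0.047, -0.0025, 0], "angular": [0, 0, 0]}
    - {"gripper": 255, "offset": [0.047, -0.0025, 0], "angular": [0, 0, 0]}

```text
t: 5.95
eef_pos: [0.562, -0.0746, 0.3452]
tool_rot: [0.0, 0.851, -0.525, -0.001]
contact_force: [2.2, -0.1, -11.3]
gripper_width: 0.084
grasp_force: 58.1
```

Request:
drive_tool:
  deltas:
    - {"gripper": 255, "offset": [0, 0, 0.015], "angular": [0, 0, 0]}
    - {"gripper": 255, "offset": [0, 0, 0.03], "angular": [0, 0, 0]}
    - {"gripper": 255, "offset": [0, 0, 0.045], "angular": [0, 0, 0]}
    - {"gripper": 255, "offset": [0, 0, 0.055], "angular": [0, 0, 0]}
    - {"gripper": 255, "offset": [0, 0, 0.055], "angular": [0, 0, 0]}

```text
t: 6.45
eef_pos: [0.5616, -0.0743, 0.2893]
tool_rot: [0.001, 0.851, -0.525, -0.001]
contact_force: [0.9, 0.5, -4.7]
gripper_width: 0.086
grasp_force: 59.2
```

Run:
```python
from h import *
p,Rm,o=st(); m=optics.camera_model("wrist"); ps=yaw(Rm); im=optics.read_camera("wrist"); cv2.imwrite("pics/w3.png",im)
a=cv2.resize(im[20:95,225:325],(800,600),interpolation=cv2.INTER_CUBIC); cv2.imwrite("pics/w3z.png",a)
print(p,ps,o["contact_force"],o["torque"]); k=p+.096*Rm[:,0]; zb=p[2]-.2363
for z in (zb+.165,zb+.143,.191): print(z,(proj(m,[k[0],k[1],z],True)-[225,20])*8+4)
```

```text
[ 0.5616 -0.0743  0.2893] -63.28943978279495 [ 0.8795  0.4942 -4.7211] [-0.032   0.0142 -0.0051]
0.21801528171141574 [389.1399 269.6563]
0.19601528171141572 [388.995  340.1589]
0.191 [388.9675 353.7479]
```

View pics/w3z.png

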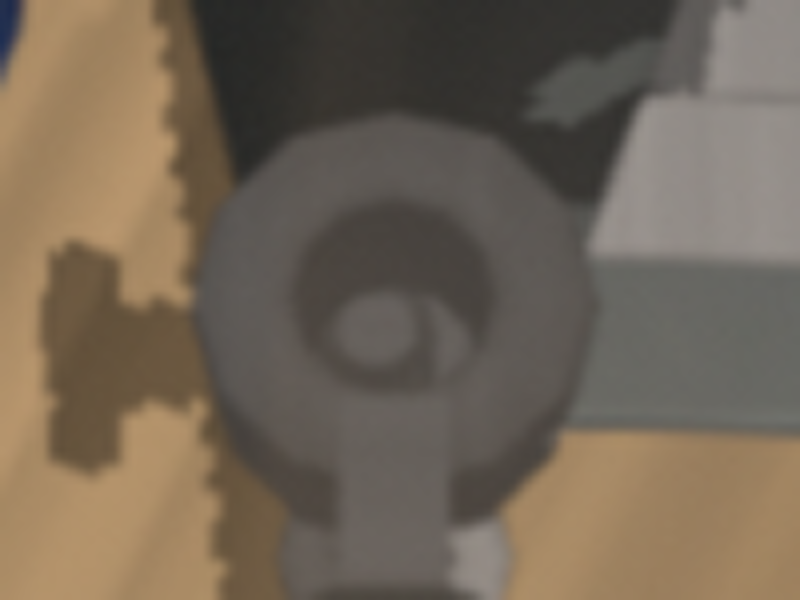

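The zoom shows the pin tip at (377,328) inside the bore, whose top rim is centred at (394,296). Projected down to tip height, the bore axis lands at about (393,380). So the door needs to go about 3 mm further in tool x and 1 mm in -y.

Request:
drive_tool:
  deltas:
    - {"gripper": 255, "offset": [0.003, -0.001, 0], "angular": [0, 0, 0]}
    - {"gripper": 255, "offset": [0.003, -0.001, 0], "angular": [0, 0, 0]}
    - {"gripper": 255, "offset": [0.003, -0.001, 0.002], "angular": [0, 0, 0]}
    - {"gripper": 255, "offset": [0.003, -0.001, 0.004], "angular": [0, 0, 0]}
    - {"gripper": 255, "offset": [0.003, -0.001, 0.005], "angular": [0, 0, 0]}

```text
t: 7.0
eef_pos: [0.5646, -0.0773, 0.2861]
tool_rot: [-0.0, 0.851, -0.525, 0.001]
contact_force: [0.7, -0.7, -1.2]
gripper_width: 0.084
grasp_force: 59.6
```

Request:
drive_tool:
  deltas:
    - {"gripper": 255, "offset": [0, 0, 0.0005], "angular": [0, 0, 0]}
    - {"gripper": 255, "offset": [0, 0, 0.001], "angular": [0, 0, 0]}
    - {"gripper": 255, "offset": [0, 0, 0.0015], "angular": [0, 0, 0]}
    - {"gripper": 255, "offset": [0, 0, 0.002], "angular": [0, 0, 0]}
    - {"gripper": 255, "offset": [0, 0, 0.002], "angular": [0, 0, 0]}

```text
t: 7.5
eef_pos: [0.5645, -0.0774, 0.2839]
tool_rot: [0.0, 0.851, -0.525, 0.001]
contact_force: [2.3, -2.5, -2.7]
gripper_width: 0.087
grasp_force: 59.4
```

Run:
```python
from h import *
p,Rm,o=st(); m=optics.camera_model("wrist"); f=o["contact_force"]
print(p,yaw(Rm),f,"tool axes",Rm.T@f,o["torque"])
im=optics.read_camera("wrist"); cv2.imwrite("pics/w4z.png",cv2.resize(im[20:95,225:325],(800,600),interpolation=cv2.INTER_CUBIC))
```

```text
[ 0.5645 -0.0774  0.2839] -63.3201489312674 [ 2.3291 -2.4808 -2.7151] tool axes [ 3.2594 -0.9665  2.719 ] [-1.0555 -0.6182 -0.0125]
```

Request:
drive_tool:
  deltas:
    - {"gripper": 255, "offset": [0.0005, -0.0001, 0], "angular": [0, 0, 0]}
    - {"gripper": 255, "offset": [0.001, -0.0003, 0], "angular": [0, 0, 0]}
    - {"gripper": 255, "offset": [0.001, -0.0003, 0], "angular": [0, 0, 0]}

```text
t: 7.85
eef_pos: [0.5649, -0.0776, 0.2838]
tool_rot: [-0.0, 0.851, -0.525, -0.0]
contact_force: [0.3, -0.5, -1.2]
gripper_width: 0.087
grasp_force: 59.8
```

```bash
cat >> h.py <<'E'
def rep():
    p,Rm,o=st(); print(p,round(yaw(Rm),2),"F tool",Rm.T@o["contact_force"],"M tool",Rm.T@o["torque"],"t",o["t"],"w",o["gripper_width"])
E
python3 -c "from h import *; rep()"
```

```text
[ 0.5649 -0.0776  0.2838] -63.31 F tool [ 0.5867 -0.0671  1.1941] M tool [-0.204   0.7525  0.0943] t 7.85 w 0.08650845780187351
```

Run:
```python
from h import *
p,Rm,o=st(); m=optics.camera_model("wrist"); im=optics.read_camera("wrist")
cv2.imwrite("pics/w5z.png",cv2.resize(im[20:95,225:325],(800,600),interpolation=cv2.INTER_CUBIC))
k=p+.096*Rm[:,0]; zb=p[2]-.2363
for z in (zb+.165,.191): print(z,(proj(m,[k[0],k[1],z],True)-[225,20])*8+4)
```

```text
0.21254031895918798 [391.8741 269.9327]
0.191 [392.0469 339.1865]
```

View pics/w5z.png

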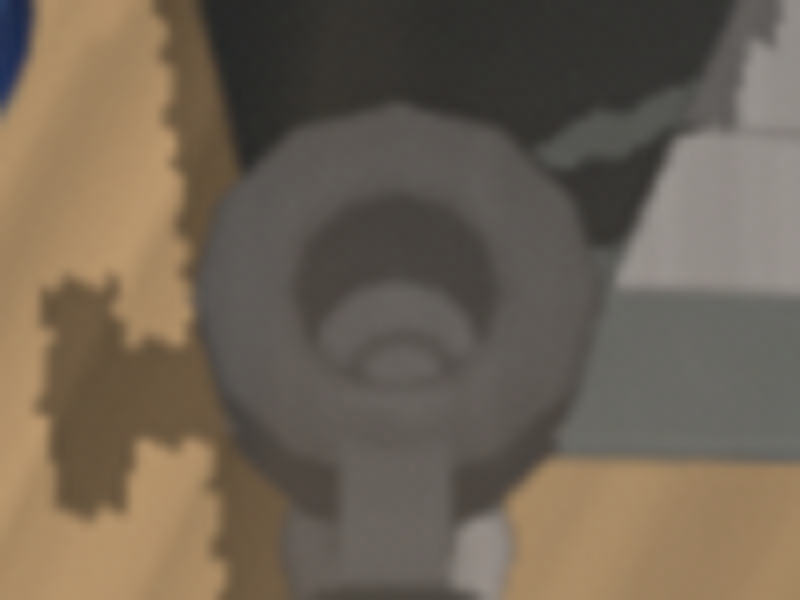

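The zoom shows the bore's lower rim centred near (397,368) and the pin tip at (400,375), so it's centred to within about 0.5 mm. I'll lower gently.

Request:
drive_tool:
  deltas:
    - {"gripper": 255, "offset": [-0.0002, 0, 0.0005], "angular": [0, 0, 0]}
    - {"gripper": 255, "offset": [-0.0003, 0, 0.001], "angular": [0, 0, 0]}
    - {"gripper": 255, "offset": [-0.0003, 0, 0.0015], "angular": [0, 0, 0]}
    - {"gripper": 255, "offset": [-0.0003, 0, 0.002], "angular": [0, 0, 0]}
    - {"gripper": 255, "offset": [-0.0003, 0, 0.002], "angular": [0, 0, 0]}

```text
t: 8.4
eef_pos: [0.5649, -0.0773, 0.2818]
tool_rot: [-0.0, 0.851, -0.525, -0.0]
contact_force: [-0.4, 0.2, -1.3]
gripper_width: 0.085
grasp_force: 59.8
```

```bash
python3 -c "from h import *; rep()"
```

```text
[ 0.5649 -0.0773  0.2818] -63.3 F tool [-0.3809  0.3105  1.326 ] M tool [-0.2671  0.6328  0.0519] t 8.4 w 0.08539450838243359
```

Request:
drive_tool:
  deltas:
    - {"gripper": 255, "offset": [0, 0, 0.001], "angular": [0, 0, 0]}
    - {"gripper": 255, "offset": [0, 0, 0.002], "angular": [0, 0, 0]}
    - {"gripper": 255, "offset": [0, 0, 0.003], "angular": [0, 0, 0]}
    - {"gripper": 255, "offset": [0, 0, 0.004], "angular": [0, 0, 0]}
    - {"gripper": 255, "offset": [0, 0, 0.004], "angular": [0, 0, 0]}

```text
t: 8.9
eef_pos: [0.5648, -0.0771, 0.2775]
tool_rot: [-0.0, 0.851, -0.525, -0.0]
contact_force: [-1.6, 1.6, -1.4]
gripper_width: 0.088
grasp_force: 59.8
```

Run:
```python
from h import *
rep(); cv2.imwrite("pics/w6.png",optics.read_camera("wrist")); cv2.imwrite("pics/s6.png",optics.read_camera("scene"))
```

```text
[ 0.5648 -0.0771  0.2775] -63.29 F tool [-2.1649  0.6998  1.3945] M tool [-0.0872  0.1244  0.0778] t 8.9 w 0.08792059288292894
```

Request:
drive_tool:
  deltas:
    - {"gripper": 255, "offset": [-0.0006, 0, 0.001], "angular": [0, 0, 0]}
    - {"gripper": 255, "offset": [-0.0006, 0, 0.002], "angular": [0, 0, 0]}
    - {"gripper": 255, "offset": [-0.0006, 0, 0.003], "angular": [0, 0, 0]}
    - {"gripper": 255, "offset": [-0.0006, 0, 0.004], "angular": [0, 0, 0]}
    - {"gripper": 255, "offset": [-0.0006, 0, 0.005], "angular": [0, 0, 0]}

```text
t: 9.5
eef_pos: [0.5647, -0.0769, 0.2729]
tool_rot: [-0.0, 0.851, -0.525, 0.0]
contact_force: [-1.6, 2.0, 1.4]
gripper_width: 0.088
grasp_force: 60.1
```

```bash
python3 -c "from h import *; rep()"
```

```text
[ 0.5647 -0.0769  0.2729] -63.31 F tool [-2.4674  0.5604 -1.3904] M tool [-0.2111  0.2209  0.0753] t 9.5 w 0.08761724993534513
```

Request:
drive_tool:
  deltas:
    - {"gripper": 255, "offset": [-0.0005, 0, 0], "angular": [0, 0, 0]}
    - {"gripper": 255, "offset": [-0.001, 0, 0], "angular": [0, 0, 0]}
    - {"gripper": 255, "offset": [-0.001, 0, 0.001], "angular": [0, 0, 0]}
    - {"gripper": 255, "offset": [-0.001, 0, 0.0015], "angular": [0, 0, 0]}
    - {"gripper": 255, "offset": [-0.001, 0, 0.002], "angular": [0, 0, 0]}

```text
t: 10.0
eef_pos: [0.5644, -0.0766, 0.271]
tool_rot: [0.0, 0.851, -0.525, 0.001]
contact_force: [0.5, -2.7, -2.0]
gripper_width: 0.085
grasp_force: 59.6
```

```bash
python3 -c "from h import *; rep()"
```

```text
[ 0.5644 -0.0766  0.271 ] -63.33 F tool [2.6392 0.7712 1.9906] M tool [-0.0598  1.3148  0.0382] t 10.0 w 0.08468116632893305
```

Request:
drive_tool:
  deltas:
    - {"gripper": 255, "offset": [0.0005, 0.0001, 0.0005], "angular": [0, 0, 0]}
    - {"gripper": 255, "offset": [0.0005, 0.0001, 0.001], "angular": [0, 0, 0]}
    - {"gripper": 255, "offset": [0.0005, 0.0001, 0.0015], "angular": [0, 0, 0]}
    - {"gripper": 255, "offset": [0.0005, 0.0001, 0.002], "angular": [0, 0, 0]}
    - {"gripper": 255, "offset": [0.0005, 0.0001, 0.0025], "angular": [0, 0, 0]}

```text
t: 10.5
eef_pos: [0.5644, -0.0765, 0.2685]
tool_rot: [-0.0, 0.851, -0.525, -0.0]
contact_force: [-0.2, -0.5, 2.9]
gripper_width: 0.086
grasp_force: 60.4
```

```bash
python3 -c "from h import *; rep()"
```

```text
[ 0.5644 -0.0765  0.2685] -63.31 F tool [ 0.331   0.3893 -2.8785] M tool [-0.2587  0.8409  0.0868] t 10.5 w 0.08647236785196448
```

Request:
drive_tool:
  deltas:
    - {"gripper": 255, "offset": [0, 0, 0.0004], "angular": [0, 0, 0]}
    - {"gripper": 255, "offset": [0, 0, 0.0008], "angular": [0, 0, 0]}
    - {"gripper": 255, "offset": [0, 0, 0.0012], "angular": [0, 0, 0]}
    - {"gripper": 255, "offset": [0, 0, 0.0015], "angular": [0, 0, 0]}
    - {"gripper": 255, "offset": [0, 0, 0.0015], "angular": [0, 0, 0]}

```text
t: 11.0
eef_pos: [0.5647, -0.0761, 0.2682]
tool_rot: [-0.001, 0.851, -0.525, -0.0]
contact_force: [-4.0, 1.6, 11.9]
gripper_width: 0.084
grasp_force: 61.8
```

```bash
python3 -c "from h import *; rep()"
```

```text
[ 0.5647 -0.0761  0.2682] -63.31 F tool [ -3.1985   2.8472 -11.9441] M tool [-0.7396  0.0917  0.1572] t 11.0 w 0.08385430700406767
```

Request:
drive_tool:
  deltas:
    - {"gripper": 255, "offset": [0, 0, -0.001], "angular": [0, 0, 0]}
    - {"gripper": 255, "offset": [0, 0, -0.001], "angular": [0, 0, 0]}
    - {"gripper": 220, "offset": [0, 0, -0.001], "angular": [0, 0, 0]}
    - {"gripper": 200, "offset": [0, 0, -0.001], "angular": [0, 0, 0]}
    - {"gripper": 180, "offset": [0, 0, -0.001], "angular": [0, 0, 0]}
  grip_force: 20

```text
t: 11.5
eef_pos: [0.5641, -0.0761, 0.2675]
tool_rot: [-0.0, 0.851, -0.525, -0.001]
contact_force: [0.6, 0.1, 0.8]
gripper_width: 0.287
grasp_force: 0.0
```

Request:
drive_tool:
  deltas:
    - {"gripper": 150, "offset": [0, 0, -0.001], "angular": [0, 0, 0]}
    - {"gripper": 120, "offset": [0, 0, -0.001], "angular": [0, 0, 0]}
    - {"gripper": 120, "offset": [0, 0, -0.001], "angular": [0, 0, 0]}
    - {"gripper": 120, "offset": [0, 0, -0.001], "angular": [0, 0, 0]}

```text
t: 11.9
eef_pos: [0.5643, -0.0765, 0.2689]
tool_rot: [-0.0, 0.851, -0.525, -0.0]
contact_force: [0.4, 0.6, -0.6]
gripper_width: 0.527
grasp_force: 0.0
```

Run:
```python
from h import *
rep(); m=optics.camera_model("wrist"); w=optics.read_camera("wrist"); s=optics.read_camera("scene"); 
cv2.imwrite("pics/w7.png",w); cv2.imwrite("pics/s7.png",s)
a=np.hstack([cv2.resize(w[20:320,120:420],(400,400)),cv2.resize(s[120:270,150:300],(400,400),interpolation=cv2.INTER_CUBIC)])
cv2.imwrite("pics/mos7.png",a)
```

```text
[ 0.5643 -0.0765  0.2689] -63.31 F tool [-0.2972 -0.6446  0.5692] M tool [-0.0644  0.0418  0.0469] t 11.9 w 0.5272193726223108
```

View pics/mos7.png

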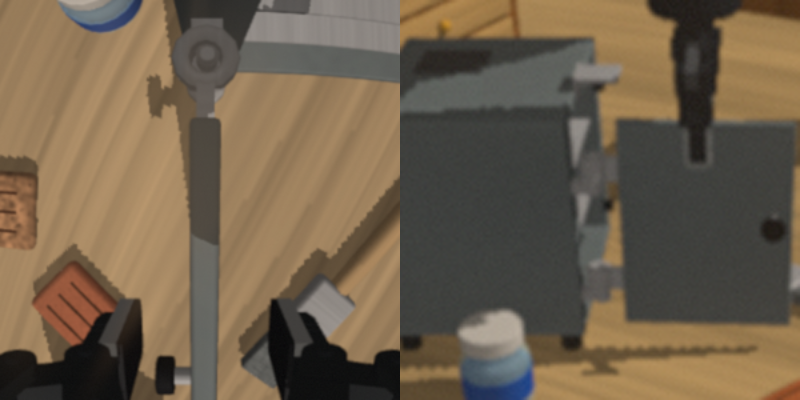

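The wrist crop shows the pin tip centred in the bore at (207,53), and the scene crop shows the door hanging level and open. To confirm it's fully seated, I'll touch the top edge near the hinge with shut fingers.

Request:
drive_tool:
  deltas:
    - {"gripper": 120, "offset": [0, 0, -0.02], "angular": [0, 0, 0]}
    - {"gripper": 120, "offset": [0, 0, -0.05], "angular": [0, 0, 0]}
    - {"gripper": 255, "offset": [0.02, 0, -0.055], "angular": [0, 0, 0]}
    - {"gripper": 255, "offset": [0.045, 0, -0.055], "angular": [0, 0, 0]}
    - {"gripper": 255, "offset": [0.045, 0, -0.055], "angular": [0, 0, 0]}

```text
t: 12.5
eef_pos: [0.585, -0.1198, 0.3247]
tool_rot: [0.0, 0.85, -0.526, 0.001]
contact_force: [0.2, -0.1, 0.9]
gripper_width: 0.019
grasp_force: 0.0
```

Request:
drive_tool:
  deltas:
    - {"gripper": 255, "offset": [0, 0, 0.005], "angular": [0, 0, 0]}
    - {"gripper": 255, "offset": [0, 0, 0.01], "angular": [0, 0, 0]}
    - {"gripper": 255, "offset": [0, 0, 0.014], "angular": [0, 0, 0]}
    - {"gripper": 255, "offset": [0, 0, 0.016], "angular": [0, 0, 0]}
    - {"gripper": 255, "offset": [0, 0, 0.016], "angular": [0, 0, 0]}

```text
t: 13.0
eef_pos: [0.5843, -0.1162, 0.3074]
tool_rot: [0.0, 0.851, -0.525, -0.0]
contact_force: [-0.3, 0.4, -0.5]
gripper_width: 0.002
grasp_force: 0.0
```

```bash
python3 -c "from h import *; rep()"
```

```text
[ 0.5843 -0.1162  0.3074] -63.27 F tool [-0.445   0.0912  0.4804] M tool [ 0.0214 -0.0098  0.0083] t 13.0 w 0.002293931440253939
```

Not touching yet, so I'll keep lowering slowly.

Request:
drive_tool:
  deltas:
    - {"gripper": 255, "offset": [0, 0, 0.001], "angular": [0, 0, 0]}
    - {"gripper": 255, "offset": [0, 0, 0.002], "angular": [0, 0, 0]}
    - {"gripper": 255, "offset": [0, 0, 0.003], "angular": [0, 0, 0]}
    - {"gripper": 255, "offset": [0, 0, 0.003], "angular": [0, 0, 0]}

```text
t: 13.4
eef_pos: [0.5845, -0.1167, 0.3048]
tool_rot: [-0.0, 0.851, -0.525, -0.0]
contact_force: [-0.6, 0.3, 0.1]
gripper_width: -0.002
grasp_force: 0.0
```

Request:
drive_tool:
  deltas:
    - {"gripper": 255, "offset": [0, 0, 0.0005], "angular": [0, 0, 0]}
    - {"gripper": 255, "offset": [0, 0, 0.001], "angular": [0, 0, 0]}
    - {"gripper": 255, "offset": [0, 0, 0.0015], "angular": [0, 0, 0]}
    - {"gripper": 255, "offset": [0, 0, 0.0015], "angular": [0, 0, 0]}

```text
t: 13.8
eef_pos: [0.5845, -0.1167, 0.3033]
tool_rot: [0.0, 0.851, -0.525, -0.0]
contact_force: [-0.1, 0.2, 0.9]
gripper_width: -0.003
grasp_force: 0.0
```

```bash
python3 -c "from h import *; rep()"
```

```text
[ 0.5845 -0.1167  0.3033] -63.31 F tool [-0.2617  0.0324 -0.9102] M tool [-0.0358  0.0373  0.0118] t 13.8 w -0.0025923707359863115
```

No contact with TCP at .3033, which puts the door top at or below .230. It's fully home. Now I'll move to the outer side of the door.

Request:
drive_tool:
  deltas:
    - {"gripper": 255, "offset": [0, 0, -0.015], "angular": [0, 0, 0]}
    - {"gripper": 255, "offset": [-0.02, -0.02, -0.025], "angular": [0, 0, 0]}
    - {"gripper": 255, "offset": [-0.05, -0.044, -0.025], "angular": [0, 0, 0]}
    - {"gripper": 255, "offset": [-0.09, -0.044, -0.025], "angular": [0, 0, 0]}
    - {"gripper": 255, "offset": [-0.09, -0.044, -0.025], "angular": [0, 0, 0]}

```text
t: 14.3
eef_pos: [0.5831, -0.0102, 0.3286]
tool_rot: [-0.001, 0.853, -0.521, -0.001]
contact_force: [0.8, 0.5, -0.3]
gripper_width: 0.004
grasp_force: 0.0
```

Request:
drive_tool:
  deltas:
    - {"gripper": 255, "offset": [0, 0, 0.02], "angular": [0, 0, 0]}
    - {"gripper": 255, "offset": [0, 0, 0.04], "angular": [0, 0, 0]}
    - {"gripper": 255, "offset": [0, 0, 0.058], "angular": [0, 0, 0]}
    - {"gripper": 255, "offset": [0, 0.008, 0.058], "angular": [0, 0, 0]}
    - {"gripper": 255, "offset": [0, 0.016, 0.058], "angular": [0, 0, 0]}

```text
t: 14.8
eef_pos: [0.5688, -0.0248, 0.2713]
tool_rot: [0.0, 0.851, -0.525, 0.0]
contact_force: [-1.0, 0.3, 0.9]
gripper_width: -0.002
grasp_force: 0.0
```

Request:
drive_tool:
  deltas:
    - {"gripper": 255, "offset": [0, 0.003, 0], "angular": [0, 0, 0]}
    - {"gripper": 255, "offset": [0, 0.006, 0], "angular": [0, 0, 0]}
    - {"gripper": 255, "offset": [0, 0.009, 0], "angular": [0, 0, 0]}

```text
t: 15.1
eef_pos: [0.5612, -0.028, 0.2712]
tool_rot: [-0.001, 0.851, -0.525, 0.0]
contact_force: [0.2, -0.1, -0.2]
gripper_width: -0.001
grasp_force: 0.0
```

```bash
python3 -c "
from h import *; rep()
p,Rm,o=st(); H=np.array([.6067,-.1609,p[2]]); print('H in tool',Rm.T@(H-p), o['q'])"
```

```text
[ 0.5612 -0.028   0.2712] -63.31 F tool [ 0.1574 -0.1924  0.1601] M tool [-0.0282  0.009  -0.0135] t 15.1 w -0.0014397958009031962
H in tool [ 0.1392  0.0191 -0.    ] [-0.7814  0.4741  0.9649  1.9088 -0.4634  0.999  -2.2844]
```

Right on the planned arc, so I'll push 15° per call.

Request:
drive_tool:
  deltas:
    - {"gripper": 255, "offset": [-0.0008, 0.0074, 0], "angular": [0, 0, -0.067]}
    - {"gripper": 255, "offset": [-0.0012, 0.0147, 0], "angular": [0, 0, -0.133]}
    - {"gripper": 255, "offset": [-0.0012, 0.022, 0], "angular": [0, 0, -0.2]}
    - {"gripper": 255, "offset": [-0.0009, 0.0295, 0], "angular": [0, 0, -0.267]}
    - {"gripper": 255, "offset": [-0.0002, 0.0369, 0], "angular": [0, 0, -0.333]}

```text
t: 15.6
eef_pos: [0.528, -0.0443, 0.2708]
tool_rot: [-0.0, 0.913, -0.408, 0.0]
contact_force: [0.8, -0.4, 0.3]
gripper_width: 0.004
grasp_force: 0.1
```

Request:
drive_tool:
  deltas:
    - {"gripper": 255, "offset": [-0.0008, 0.0074, 0], "angular": [0, 0, -0.067]}
    - {"gripper": 255, "offset": [-0.0012, 0.0147, 0], "angular": [0, 0, -0.133]}
    - {"gripper": 255, "offset": [-0.0012, 0.022, 0], "angular": [0, 0, -0.2]}
    - {"gripper": 255, "offset": [-0.0009, 0.0295, 0], "angular": [0, 0, -0.267]}
    - {"gripper": 255, "offset": [-0.0002, 0.0369, 0], "angular": [0, 0, -0.333]}

```text
t: 16.1
eef_pos: [0.5003, -0.0688, 0.2708]
tool_rot: [-0.0, 0.958, -0.286, 0.0]
contact_force: [0.2, 0.7, 0.5]
gripper_width: -0.003
grasp_force: 0.1
```

```bash
python3 -c "
from h import *; rep()
p,Rm,o=st(); H=np.array([.6067,-.1609,p[2]]); print('H in tool',Rm.T@(H-p), o['q'])"
```

```text
[ 0.5003 -0.0688  0.2708] -33.2 F tool [-0.21   -0.709  -0.4587] M tool [0.0314 0.0473 0.0142] t 16.1 w -0.0031892344778499475
H in tool [0.1395 0.0188 0.0001] [-0.7066  0.3176  0.8814  2.0329 -0.307   0.9249 -1.8125]
```

Request:
drive_tool:
  deltas:
    - {"gripper": 255, "offset": [-0.0008, 0.0074, 0], "angular": [0, 0, -0.067]}
    - {"gripper": 255, "offset": [-0.0012, 0.0147, 0], "angular": [0, 0, -0.133]}
    - {"gripper": 255, "offset": [-0.0012, 0.022, 0], "angular": [0, 0, -0.2]}
    - {"gripper": 255, "offset": [-0.0009, 0.0295, 0], "angular": [0, 0, -0.267]}
    - {"gripper": 255, "offset": [-0.0002, 0.0369, 0], "angular": [0, 0, -0.333]}

```text
t: 16.6
eef_pos: [0.4799, -0.0996, 0.2708]
tool_rot: [-0.0, 0.987, -0.158, 0.0]
contact_force: [0.3, 0.1, 0.3]
gripper_width: -0.004
grasp_force: 0.1
```

Request:
drive_tool:
  deltas:
    - {"gripper": 255, "offset": [-0.0008, 0.0074, 0], "angular": [0, 0, -0.067]}
    - {"gripper": 255, "offset": [-0.0012, 0.0147, 0], "angular": [0, 0, -0.133]}
    - {"gripper": 255, "offset": [-0.0012, 0.022, 0], "angular": [0, 0, -0.2]}
    - {"gripper": 255, "offset": [-0.0009, 0.0295, 0], "angular": [0, 0, -0.267]}
    - {"gripper": 255, "offset": [-0.0002, 0.0369, 0], "angular": [0, 0, -0.333]}

```text
t: 17.1
eef_pos: [0.4681, -0.1346, 0.2708]
tool_rot: [-0.0, 1.0, -0.028, 0.0]
contact_force: [-0.3, 0.5, 0.3]
gripper_width: 0.003
grasp_force: 0.1
```

Request:
drive_tool:
  deltas:
    - {"gripper": 255, "offset": [-0.0008, 0.0074, 0], "angular": [0, 0, -0.067]}
    - {"gripper": 255, "offset": [-0.0012, 0.0147, 0], "angular": [0, 0, -0.133]}
    - {"gripper": 255, "offset": [-0.0012, 0.022, 0], "angular": [0, 0, -0.2]}
    - {"gripper": 255, "offset": [-0.0009, 0.0295, 0], "angular": [0, 0, -0.267]}
    - {"gripper": 255, "offset": [-0.0002, 0.0369, 0], "angular": [0, 0, -0.333]}

```text
t: 17.6
eef_pos: [0.4658, -0.1714, 0.2708]
tool_rot: [-0.0, 0.995, 0.102, 0.0]
contact_force: [-0.3, 0.5, -0.4]
gripper_width: -0.003
grasp_force: 0.1
```

```bash
python3 -c "
from h import *; rep()
p,Rm,o=st(); H=np.array([.6067,-.1609,p[2]]); print('H in tool',Rm.T@(H-p), o['q'])"
```

```text
[ 0.4658 -0.1714  0.2708] 11.74 F tool [-0.1945 -0.5218  0.3874] M tool [0.0196 0.0721 0.0229] t 17.6 w -0.0033513730653631554
H in tool [0.1401 0.0183 0.0001] [-0.3927  0.2652  0.738   2.0464 -0.226   0.9087 -0.898 ]
```

Request:
drive_tool:
  deltas:
    - {"gripper": 255, "offset": [-0.0008, 0.0074, 0], "angular": [0, 0, -0.067]}
    - {"gripper": 255, "offset": [-0.0012, 0.0147, 0], "angular": [0, 0, -0.133]}
    - {"gripper": 255, "offset": [-0.0012, 0.022, 0], "angular": [0, 0, -0.2]}
    - {"gripper": 255, "offset": [-0.001, 0.0258, 0], "angular": [0, 0, -0.233]}
    - {"gripper": 255, "offset": [-0.0009, 0.0295, 0], "angular": [0, 0, -0.267]}

```text
t: 18.1
eef_pos: [0.4709, -0.2006, 0.2708]
tool_rot: [0.0, 0.979, 0.205, 0.0]
contact_force: [-0.3, -1.2, 0.4]
gripper_width: -0.002
grasp_force: 0.1
```

Request:
drive_tool:
  deltas:
    - {"gripper": 255, "offset": [0, 0.0013, 0], "angular": [0, 0, -0.01]}
    - {"gripper": 255, "offset": [0, 0.0026, 0], "angular": [0, 0, -0.02]}
    - {"gripper": 255, "offset": [0, 0.004, 0], "angular": [0, 0, -0.03]}
    - {"gripper": 255, "offset": [0, 0.004, 0], "angular": [0, 0, -0.03]}

```text
t: 18.5
eef_pos: [0.4725, -0.2038, 0.2704]
tool_rot: [0.0, 0.976, 0.216, 0.0]
contact_force: [0.2, 0.1, 1.1]
gripper_width: -0.002
grasp_force: 0.1
```

```bash
python3 -c "from h import *; rep()"
```

```text
[ 0.4725 -0.2038  0.2704] 24.99 F tool [ 0.2467 -0.0228 -1.1362] M tool [ 0.0537  0.0031 -0.0007] t 18.5 w -0.0016371909508743354
```

Request:
drive_tool:
  deltas:
    - {"gripper": 255, "offset": [0, 0.001, 0], "angular": [0, 0, -0.01]}
    - {"gripper": 255, "offset": [0, 0.002, 0], "angular": [0, 0, -0.02]}
    - {"gripper": 255, "offset": [0, 0.003, 0], "angular": [0, 0, -0.03]}
    - {"gripper": 255, "offset": [0, 0.003, 0], "angular": [0, 0, -0.03]}

```text
t: 18.9
eef_pos: [0.4737, -0.2067, 0.2704]
tool_rot: [0.0, 0.974, 0.228, 0.0]
contact_force: [0.1, 0.5, -0.3]
gripper_width: 0.0
grasp_force: 0.1
```

Request:
drive_tool:
  deltas:
    - {"gripper": 255, "offset": [0, 0.001, 0], "angular": [0, 0, 0]}
    - {"gripper": 255, "offset": [0, 0.002, 0], "angular": [0, 0, 0]}
    - {"gripper": 255, "offset": [0, 0.002, 0], "angular": [0, 0, 0]}

```text
t: 19.2
eef_pos: [0.4746, -0.2085, 0.2704]
tool_rot: [0.0, 0.974, 0.228, 0.0]
contact_force: [0.2, 0.7, 0.2]
gripper_width: 0.004
grasp_force: 0.1
```

```bash
python3 -c "from h import *; rep()"
```

```text
[ 0.4746 -0.2085  0.2704] 26.32 F tool [ 0.5075 -0.5321 -0.1861] M tool [ 0.0039 -0.0556  0.0124] t 19.2 w 0.004455664565954217
```

Request:
drive_tool:
  deltas:
    - {"gripper": 255, "offset": [0, 0.001, 0], "angular": [0, 0, 0]}
    - {"gripper": 255, "offset": [0, 0.002, 0], "angular": [0, 0, 0]}
    - {"gripper": 255, "offset": [0, 0.003, 0], "angular": [0, 0, 0]}
    - {"gripper": 255, "offset": [0, 0.003, 0], "angular": [0, 0, 0]}

```text
t: 19.6
eef_pos: [0.4756, -0.2104, 0.2703]
tool_rot: [-0.001, 0.974, 0.228, -0.0]
contact_force: [-2.8, 4.1, 3.5]
gripper_width: 0.0
grasp_force: 2.5
```

```bash
python3 -c "from h import *; rep()"
```

```text
[ 0.4756 -0.2104  0.2703] 26.35 F tool [-0.6617 -4.9012 -3.5041] M tool [ 0.9368 -0.1365  0.0109] t 19.6 w 0.0002466506894449406
```

Contact at about 5 N. I'll press a little more to be sure these are the stops.

Request:
drive_tool:
  deltas:
    - {"gripper": 255, "offset": [0, 0.001, 0], "angular": [0, 0, 0]}
    - {"gripper": 255, "offset": [0, 0.0015, 0], "angular": [0, 0, 0]}
    - {"gripper": 255, "offset": [0, 0.0015, 0], "angular": [0, 0, 0]}
    - {"gripper": 255, "offset": [0, 0.0015, 0], "angular": [0, 0, 0]}

```text
t: 20.0
eef_pos: [0.4757, -0.2106, 0.2703]
tool_rot: [-0.002, 0.974, 0.228, -0.001]
contact_force: [-5.9, 8.2, 8.3]
gripper_width: 0.001
grasp_force: 5.2
```

```bash
python3 -c "
from h import *; rep()
p,Rm,o=st(); H=np.array([.6067,-.1609,p[2]]); print('H in tool',Rm.T@(H-p))"
```

```text
[ 0.4757 -0.2106  0.2703] 26.39 F tool [ -1.6375 -10.0186  -8.2682] M tool [ 1.9489 -0.3385 -0.0359] t 20.0 w 0.001211287724388397
H in tool [ 0.1395  0.0137 -0.0002]
```

Request:
drive_tool:
  deltas:
    - {"gripper": 255, "offset": [0, -0.002, 0], "angular": [0, 0, 0]}
    - {"gripper": 255, "offset": [0, -0.004, 0], "angular": [0, 0, 0]}
    - {"gripper": 255, "offset": [0, -0.012, 0], "angular": [0, 0, 0]}
    - {"gripper": 255, "offset": [0, -0.03, 0], "angular": [0, 0, 0]}
    - {"gripper": 255, "offset": [0, -0.06, 0], "angular": [0, 0, 0]}

```text
t: 20.5
eef_pos: [0.45, -0.1592, 0.2705]
tool_rot: [0.001, 0.974, 0.227, 0.0]
contact_force: [0.3, 0.8, -0.3]
gripper_width: -0.001
grasp_force: 0.0
```

Request:
drive_tool:
  deltas:
    - {"gripper": 255, "offset": [0, -0.02, -0.03], "angular": [0, 0, 0]}
    - {"gripper": 255, "offset": [0, -0.06, -0.06], "angular": [0, 0, 0]}
    - {"gripper": 255, "offset": [0, -0.1, -0.1], "angular": [0, 0, 0]}
    - {"gripper": 255, "offset": [0, -0.1, -0.1], "angular": [0, 0, 0]}
    - {"gripper": 255, "offset": [0, -0.1, -0.1], "angular": [0, 0, 0]}

```text
t: 21.0
eef_pos: [0.4058, -0.0681, 0.3713]
tool_rot: [-0.0, 0.973, 0.229, 0.002]
contact_force: [0.6, 0.2, -0.3]
gripper_width: -0.001
grasp_force: 0.0
```

Run:
```python
from h import *
rep(); t=optics.read_camera("top"); m=optics.camera_model("top"); cv2.imwrite("pics/tf.png",t)
# shut door top strip: predicted ends at z .230, cabinet frame from H
H=np.array([.6067,-.1609])
for a in (206.7,208.6,204,200,190):
    u=np.array([np.cos(np.radians(a)),np.sin(np.radians(a))]); print(a,[proj(m,[*(H+r*u),.23]).round(1) for r in(.03,.1,.165)])
for r in (282,275,268,260,250): 
    hsv=cv2.cvtColor(t,cv2.COLOR_BGR2GRAY); print(r,hsv[r,375:425].tolist())
```

```text
[ 0.4058 -0.0681  0.3713] 26.49 F tool [0.6766 0.0608 0.3216] M tool [-0.0523 -0.0031 -0.0251] t 21.0 w -0.0009254776994614884
206.7 [array([382.1, 222.2]), array([399.6, 256.3]), array([416.2, 288.8])]
208.6 [array([382.5, 221.9]), array([401.2, 255.5]), array([418.9, 287.4])]
204 [array([381.4, 222.5]), array([397.3, 257.3]), array([412.4, 290.5])]
200 [array([380.3, 222.9]), array([393.7, 258.7]), array([406.5, 292.8])]
190 [array([377.6, 223.5]), array([384.5, 260.9]), array([391.1, 296.6])]
282 [156, 156, 155, 154, 153, 137, 111, 96, 98, 99, 99, 96, 97, 95, 63, 59, 86, 98, 100, 100, 97, 96, 98, 100, 97, 98, 101, 99, 108, 117, 119, 113, 106, 94, 99, 83, 39, 17, 0, 8, 14, 12, 39, 83, 105, 103, 101, 105, 121, 118]
275 [147, 146, 128, 105, 101, 96, 96, 96, 99, 99, 97, 98, 98, 98, 98, 95, 76, 54, 50, 52, 50, 54, 55, 50, 46, 51, 62, 67, 68, 68, 84, 98, 101, 107, 103, 104, 100, 94, 97, 102, 103, 100, 100, 105, 114, 116, 113, 110, 109, 115]
268 [108, 98, 102, 93, 102, 98, 100, 98, 98, 99, 100, 100, 91, 66, 45, 47, 52, 50, 50, 47, 52, 51, 50, 66, 67, 68, 71, 83, 97, 102, 97, 104, 101, 96, 93, 97, 101, 102, 95, 70, 54, 60, 66, 63, 64, 66, 70, 67, 67, 64]
260 [99, 98, 95, 100, 98, 99, 97, 98, 101, 102, 101, 101, 100, 101, 95, 86, 87, 82, 68, 70, 75, 68, 72, 73, 91, 99, 95, 99, 96, 91, 89, 99, 98, 100, 92, 69, 56, 61, 70, 67, 66, 71, 65, 62, 67, 67, 69, 68, 65, 66]
250 [99, 100, 103, 97, 102, 103, 99, 97, 101, 134, 171, 171, 168, 163, 166, 166, 167, 165, 162, 153, 141, 120, 101, 93, 91, 88, 92, 93, 97, 96, 94, 104, 110, 81, 65, 66, 66, 67, 72, 66, 65, 61, 66, 67, 65, 66, 68, 65, 67, 60]
```

The door is nearly shut, but it seems to have sprung back several mm because I released quickly. I'll go back, press again and release slowly.

Request:
drive_tool:
  deltas:
    - {"gripper": 255, "offset": [0, 0.03, 0.04], "angular": [0, 0, 0]}
    - {"gripper": 255, "offset": [0, 0.065, 0.08], "angular": [0, 0, 0]}
    - {"gripper": 255, "offset": [0, 0.1, 0.1], "angular": [0, 0, 0]}
    - {"gripper": 255, "offset": [0, 0.125, 0.1], "angular": [0, 0, 0]}
    - {"gripper": 255, "offset": [0, 0.135, 0.1], "angular": [0, 0, 0]}

```text
t: 21.55
eef_pos: [0.4648, -0.1938, 0.2683]
tool_rot: [0.001, 0.974, 0.225, -0.003]
contact_force: [0.7, 0.6, 0.2]
gripper_width: -0.006
grasp_force: 0.0
```

Request:
drive_tool:
  deltas:
    - {"gripper": 255, "offset": [0, 0.004, 0], "angular": [0, 0, 0]}
    - {"gripper": 255, "offset": [0, 0.008, 0], "angular": [0, 0, 0]}
    - {"gripper": 255, "offset": [0, 0.012, 0], "angular": [0, 0, 0]}
    - {"gripper": 255, "offset": [0, 0.016, 0], "angular": [0, 0, 0]}
    - {"gripper": 255, "offset": [0, 0.02, 0], "angular": [0, 0, 0]}

```text
t: 22.05
eef_pos: [0.4745, -0.2075, 0.2707]
tool_rot: [-0.0, 0.974, 0.228, 0.0]
contact_force: [0.3, -0.0, 0.1]
gripper_width: -0.002
grasp_force: 0.1
```

Request:
drive_tool:
  deltas:
    - {"gripper": 255, "offset": [0, 0.001, 0], "angular": [0, 0, 0]}
    - {"gripper": 255, "offset": [0, 0.002, 0], "angular": [0, 0, 0]}
    - {"gripper": 255, "offset": [0, 0.003, 0], "angular": [0, 0, 0]}
    - {"gripper": 255, "offset": [0, 0.004, 0], "angular": [0, 0, 0]}
    - {"gripper": 255, "offset": [0, 0.004, 0], "angular": [0, 0, 0]}

```text
t: 22.55
eef_pos: [0.4757, -0.2103, 0.2703]
tool_rot: [-0.001, 0.974, 0.228, -0.001]
contact_force: [-3.7, 5.9, 5.9]
gripper_width: 0.001
grasp_force: 3.2
```

```bash
python3 -c "from h import *; rep()"
```

```text
[ 0.4757 -0.2103  0.2703] 26.38 F tool [-0.7312 -6.9524 -5.901 ] M tool [ 1.1825 -0.1582 -0.0145] t 22.55 w 0.0013932416589228923
```

Touching the stops at about 7 N. Now the slow release.

Request:
drive_tool:
  deltas:
    - {"gripper": 255, "offset": [0, -0.0003, 0], "angular": [0, 0, 0]}
    - {"gripper": 255, "offset": [0, -0.0006, 0], "angular": [0, 0, 0]}
    - {"gripper": 255, "offset": [0, -0.0009, 0], "angular": [0, 0, 0]}
    - {"gripper": 255, "offset": [0, -0.0012, 0], "angular": [0, 0, 0]}
    - {"gripper": 255, "offset": [0, -0.0015, 0], "angular": [0, 0, 0]}

```text
t: 23.05
eef_pos: [0.4755, -0.2101, 0.2704]
tool_rot: [0.0, 0.974, 0.228, 0.0]
contact_force: [-1.1, 3.0, 1.3]
gripper_width: -0.002
grasp_force: 1.4
```

Request:
drive_tool:
  deltas:
    - {"gripper": 255, "offset": [0, -0.0003, 0], "angular": [0, 0, 0]}
    - {"gripper": 255, "offset": [0, -0.0006, 0], "angular": [0, 0, 0]}
    - {"gripper": 255, "offset": [0, -0.0009, 0], "angular": [0, 0, 0]}
    - {"gripper": 255, "offset": [0, -0.0012, 0], "angular": [0, 0, 0]}
    - {"gripper": 255, "offset": [0, -0.0015, 0], "angular": [0, 0, 0]}

```text
t: 23.55
eef_pos: [0.4747, -0.2091, 0.2704]
tool_rot: [0.0, 0.974, 0.228, -0.0]
contact_force: [-0.1, 0.1, 0.4]
gripper_width: -0.001
grasp_force: 0.0
```

Request:
drive_tool:
  deltas:
    - {"gripper": 255, "offset": [0, -0.001, 0], "angular": [0, 0, 0]}
    - {"gripper": 255, "offset": [0, -0.003, 0], "angular": [0, 0, 0]}
    - {"gripper": 255, "offset": [0, -0.01, 0], "angular": [0, 0, 0]}
    - {"gripper": 255, "offset": [0, -0.03, 0], "angular": [0, 0, 0]}
    - {"gripper": 255, "offset": [0, -0.06, 0], "angular": [0, 0, 0]}

```text
t: 24.05
eef_pos: [0.448, -0.1552, 0.2705]
tool_rot: [0.001, 0.974, 0.227, 0.0]
contact_force: [0.0, 0.6, -0.4]
gripper_width: -0.0
grasp_force: 0.0
```

Request:
drive_tool:
  deltas:
    - {"gripper": 255, "offset": [0, -0.02, -0.03], "angular": [0, 0, 0]}
    - {"gripper": 255, "offset": [0, -0.06, -0.06], "angular": [0, 0, 0]}
    - {"gripper": 255, "offset": [0, -0.1, -0.1], "angular": [0, 0, 0]}
    - {"gripper": 255, "offset": [0, -0.1, -0.1], "angular": [0, 0, 0]}
    - {"gripper": 255, "offset": [0, -0.1, -0.1], "angular": [0, 0, 0]}

```text
t: 24.55
eef_pos: [0.4038, -0.0644, 0.3713]
tool_rot: [-0.001, 0.973, 0.229, 0.002]
contact_force: [0.0, -0.2, -0.5]
gripper_width: 0.004
grasp_force: 0.0
```

Run:
```python
from h import *
rep(); t=optics.read_camera("top"); cv2.imwrite("pics/tf2.png",t); g=cv2.cvtColor(t,cv2.COLOR_BGR2GRAY); g0=cv2.cvtColor(cv2.imread("pics/tf.png"),cv2.COLOR_BGR2GRAY)
for r in (275,268): print(r,g[r,385:415].tolist()); print("old",g0[r,385:415].tolist())
```

```text
[ 0.4038 -0.0644  0.3713] 26.53 F tool [-0.0624  0.1712  0.4798] M tool [-0.0703 -0.0023 -0.03  ] t 24.55 w 0.0035614677601904596
275 [102, 99, 97, 96, 96, 100, 99, 99, 93, 99, 96, 98, 99, 96, 95, 75, 60, 50, 56, 58, 64, 72, 89, 93, 96, 102, 100, 96, 94, 100]
old [97, 98, 98, 98, 98, 95, 76, 54, 50, 52, 50, 54, 55, 50, 46, 51, 62, 67, 68, 68, 84, 98, 101, 107, 103, 104, 100, 94, 97, 102]
268 [101, 102, 99, 100, 72, 51, 42, 50, 50, 49, 48, 55, 47, 47, 49, 50, 60, 67, 64, 69, 80, 98, 102, 93, 95, 98, 99, 101, 97, 70]
old [100, 100, 91, 66, 45, 47, 52, 50, 50, 47, 52, 51, 50, 66, 67, 68, 71, 83, 97, 102, 97, 104, 101, 96, 93, 97, 101, 102, 95, 70]
```

```bash
python3 -c "
from station import bot
print(bot.hand_in())"
```

```text
the job is handed in; nothing more can be done
None
```

The door hangs fully home on both hinge pins and has been pushed shut against its rubber stops, then let go with the arm clear; the job is handed in at about 25 s.

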